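# Set and lock a security camera's focus

## Task

The camera is clamped lens-up in the bench jig. Turn its wide focus ring until the pointer fin lines up with the raised index tab on the dial, then turn the narrower lock ring above it clockwise (seen from above) until it stops, so that the fin stays on the tab. Do not press on the front glass, leave the lens cap and the screwdriver beside the jig where they lie, and let go at the end.

Things in the scene. Friction and masses are not known exactly. Their poses are not given: they have to be found in the camera images.
- jig: Fixed bench jig: aluminium base plate 180 x 150 x 12 mm, white camera held lens-up between two dark jaws, and on top a round dial plate 128 mm across, its face 70 mm above the table. Origin: on the table under the vertical lens axis, about which both rings turn; z up. Above the dial plate stand only the lens (top 135 mm above the table), the fin and the index tab.
- focus_ring (a joint): Wide black focus ring, the lens's lower ring: ribbed cylinder 54 mm across (55 over ribs), 74 to 106 mm above the table, with one pointer fin at its foot. Angle in rad, growing counter-clockwise seen from above; stops at -1.7 and 1.7. At 0 the fin points along the jig's own +x. Friction (0.06 N m) holds it wherever it is left.
- focus_tip (a point): Tip of the focus ring's pointer fin: 42 mm from the lens axis, 78 mm above the table. The fin is 6 mm wide and 6 mm tall (74 to 80 mm above the table) and points straight out from the ring.
- index_tip (a point): Where the pointed inner end of the raised steel index tab points: 42 mm from the lens axis, 78 mm above the table. The tab is 8 mm wide, its top 79 mm above the table, and reaches out to 58 mm from the axis. Fixed; its place round the dial differs each time, always within the focus ring's travel, 0.5 to 1.9 rad counter-clockwise from the fin at the start.
- lock_ring (a joint): Narrow steel lock ring just above the focus ring: cylinder 38 mm across (39 over ribs), 108 to 130 mm above the table. Angle in rad, growing clockwise seen from above (tightening). Starts slack (0.2 to 0.7); hard stop, tight, at 1.7. Friction (0.08 N m) holds it wherever it is left. It neither drags nor blocks the focus ring by itself.
- lock_center (a point): Centre of the lock ring, on the lens axis, 119 mm above the table.
- front_glass: Lens front on top of the lock ring, fixed: 31 mm across, 130 to 134 mm above the table. Origin: centre of its underside. Fragile.
- lens_cap: Loose grey disc cap, 42 mm across, 12 mm tall, lying on the table about 120 to 135 mm from the lens axis on the jig's +y side. Origin: centre of its underside.
- screwdriver: Loose screwdriver, 150 mm long, lying on the table beside the jig, about 125 to 140 mm from the lens axis on the jig's -y side, roughly along the jig's x axis. Origin: its middle, underside.
Not all that is in view belongs to the job. Several things have the shape of the jig; the one meant has the colours described above.

How it is judged:
By the outcome, as a careful person would: the job done as asked, in the order asked, and still so for the second after the job is handed in, with the robot touching nothing.
It also fails if it takes over 64 s, if anything falls off the work surface, if the arm or the gripper's body presses on something with over 40 N, if the wrist force passes 120 N, or if a joint passes its speed limit or range.

## Robot

A 6-joint arm with a two-finger parallel gripper is mounted at the origin on the work surface. World frame = base frame: x ahead of the robot, y to its left, z up, the work surface at z = 0. Lengths are in m, angles in rad, forces in N, time in s.
With the tool pointing down it reaches from about 0.275 to 0.75 m from the base axis. Payload 10.2 kg.
Tool frame: the origin (TCP) lies midway between the tips of the shut fingers; the grasp point (between the pads) lies 19 mm behind it; z points along the fingers, x is the direction in which the jaws open and shut, and the axes are right-handed (so a half turn about z gives the same grasp; the last joint's range is limited). The gripper opens to 88 mm and grips with 3 to 60 N. Pads are 18 mm wide; open, the fingers measure 123 mm over their backs; the gripper's body (75 mm by 187 mm) begins 45 mm behind the grasp point.
Start: joints at [1.026, 0.313, 1.498, -0, 1.331, -0.223], TCP at [0.166, 0.498, 0.239] pointing down, gripper open.
Joint ranges: [-2.94, 2.94], [-0.97, 2.17], [0.19, 2.56], [-1.23, 4.37], [0.02, 3.11], [-2.88, 2.88]. Speed limits (rad/s): [2.39, 2.39, 3.01, 3.14, 3.14, 3.14].

## Interface

Orientations are given as a 3x3 rotation matrix whose columns are the frame's x, y, z axes.
In Python, from workcell import telemetry, cams, arm gives the robot as it stands.
- The arm moves only by the tool drive_tool, never from a script. Its arguments are lists of equal length, an entry for each row: "offset": the shift along the tool's x, y, z in cm, a list of three; "delta_rot": the turn, a rotation vector about the tool's x, y, z in units of 5 degrees (1.0 is 5 degrees), a list of three. A call has 1 to 12 rows; each row is the pose to reach, as a shift and turn from the pose measured when the call began, along the tool's axes at that moment; what a row does not reach only later rows make up. A row lasts 1/12 s, in which the tool goes at most 41.7 mm and 7.16 degrees, less where a joint would pass 70% of its speed; a pose out of reach is approached as far as the arm can. A call with a gripper value outside its range is refused whole. "fingers" is the closure, from -1 (fully open) to 1 (shut), so that 0 is half open, set as the call begins (left out, the last holds). The fingers move at their own pace and stop on an object; "grip_force" is the grip in N (left out, the last holds). Time passes only in rows, so rows that repeat a pose let the fingers close. It gives the time, the measured TCP pose, the force and the opening at its end, in the units of the state.
- telemetry.state(): the state, without advancing time (a new reading comes with each control period).
- cams.camera(name): name is "scene" or "top"; returns a dict with "image" (400x640x3 uint8, red, green, blue), "fx", "fy", "cx", "cy" (pixels), "k1" (the pictures are not rectified: a ray, as slopes to the right and down, at radius r is drawn at 1 + k1 r^2 times it, then the intrinsics apply), "eye" and "attitude" of the camera in the world. Camera axes: x right, y up, looking along -z (the intrinsics and any distortion apply to the point x, -y, -z); pixel columns grow to the right and rows downward; lengths in m; the calibration is good to about 2 mm. A picture is of the moment at which its call begins. There is no depth.
- arm.hand_in(): hands the job in, once; it reports no verdict.
The state is a dict: "time": time; "q": joint angles; "qd": joint speeds; "tau": joint torques, N m; "tcp_pos": TCP position; "orientation": TCP orientation; "wrist_force": force on the tool from outside, world axes, zero at the start; "ft_torque": the same for the moment, N m; "opening": finger opening in m.
Only numpy, scipy, OpenCV 4.12 (cv2) and the standard library are available. Lean on these libraries where they do the work, as an engineer would, in place of code of your own. Each camera call takes 0.05 s, during which the arm holds its last target. There are 200 camera calls.

## Working session

There is one attempt and no reset: what is moved stays moved. The work goes in short steps, Python scripts to look and compute and a tool call to move; the robot and the scene stay as the last step left them, time stands still between calls to the robot, and variables do not carry over. Pictures are saved under pics/ and viewed, about 8 in all and at most 12, crops included, and the job is handed in when it is done.

Besides the shell and the picture viewer there is one more tool, called in YAML: its name, and indented under it one key for each argument. drive_tool: Moves the arm, as the interface text tells. Its arguments: {"type":"object","properties":{"offset":{"type":"array","items":{"type":"array","items":{"type":"number"}}},"delta_rot":{"type":"array","items":{"type":"array","items":{"type":"number"}}},"fingers":{"type":"number"},"grip_force":{"type":"number"}},"required":["offset","delta_rot"]}

```bash
ls; mkdir -p pics
python3 - <<'E'
from workcell import telemetry, cams, arm
import cv2,pickle
for n in("scene","top"):
    c=cams.camera(n); pickle.dump(c,open(f"pics/{n}0.pkl","wb")); cv2.imwrite(f"pics/{n}0.png",c["image"][:,:,::-1])
    print({k:v for k,v in c.items() if k!="image"})
print(telemetry.state())
E
```

```text
pics
{'fx': 382.7674303783483, 'fy': 382.7674303783483, 'cx': 322.47480363715334, 'cy': 196.982906531221, 'k1': -0.04881298609994148, 'eye': array([1.12411501, 0.10676984, 0.48019077]), 'attitude': array([[-0.09790089, -0.55576104,  0.82555743],
       [ 0.99505564, -0.06860479,  0.07181688],
       [ 0.01672417,  0.82850651,  0.55972963]])}
{'fx': 388.61350522109734, 'fy': 388.61350522109734, 'cx': 329.0023435773429, 'cy': 197.09998845310935, 'k1': -0.09512668405178369, 'eye': array([0.39246346, 0.02808438, 0.86581674]), 'attitude': array([[-0.06459847,  0.97125009, -0.22912946],
       [-0.99789889, -0.06401859,  0.00997113],
       [-0.00498408,  0.22929215,  0.97334489]])}
{'time': 0.1, 'q': array([ 1.02558825e+00,  3.13337878e-01,  1.49834412e+00, -9.64571372e-06,
        1.33099432e+00, -2.23392688e-01]), 'qd': array([-0.00051808,  0.00035221, -0.00240056, -0.00115577, -0.00130896,
        0.00078061]), 'tau': array([ 3.44413012e-03, -4.02809036e+01, -2.52645779e+01,  6.95576286e-02,
        3.42528359e-02, -6.08513278e-05]), 'tcp_pos': array([0.16594701, 0.49785495, 0.23825344]), 'orientation': array([[ 3.16286802e-01,  9.48663456e-01, -5.53971743e-04],
       [ 9.48663026e-01, -3.16287203e-01, -9.31411500e-04],
       [-1.05881023e-03, -2.30939345e-04, -9.99999413e-01]]), 'wrist_force': array([ 0.07471709, -0.31097112,  1.20496696]), 'ft_torque': array([-0.02930355,  0.02380177, -0.03467086]), 'opening': 0.08835941917213169}
```

View pics/top0.png

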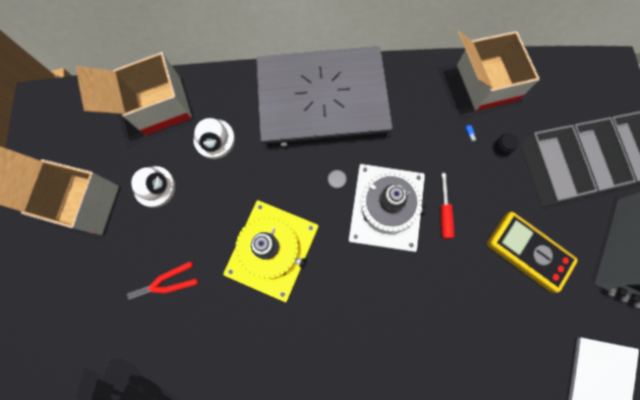

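View pics/scene0.png

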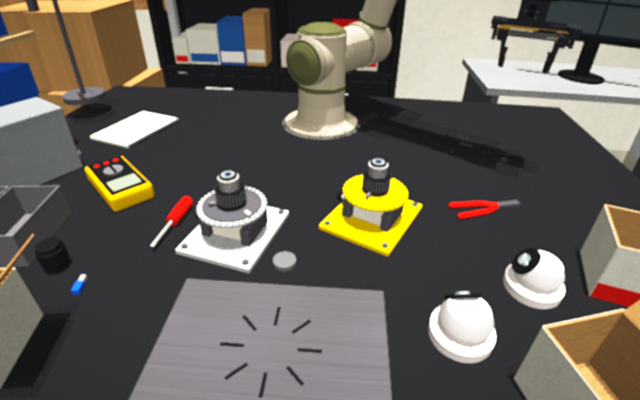

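The top view shows two jig shapes: a yellow one at about (268,250) and an aluminium/white one at about (388,207). The aluminium one fits: it has a bare metal plate, with the cap at (337,179) and the screwdriver at (447,205) beside it. I'll confirm that in a crop.

Run:
```python
import cv2,numpy as np
a=cv2.imread("pics/top0.png")[155:260,340:435]; b=cv2.imread("pics/scene0.png")[160:275,170:300]
f=lambda i:cv2.resize(i,(400,int(400*i.shape[0]/i.shape[1])),interpolation=cv2.INTER_CUBIC)
a,b=f(a),f(b);h=max(len(a),len(b))
p=lambda i:cv2.copyMakeBorder(i,0,h-len(i),0,0,0)
cv2.imwrite("pics/crop1.png",np.hstack([p(a),p(b)]))
```

```text
(no output)
```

View pics/crop1.png

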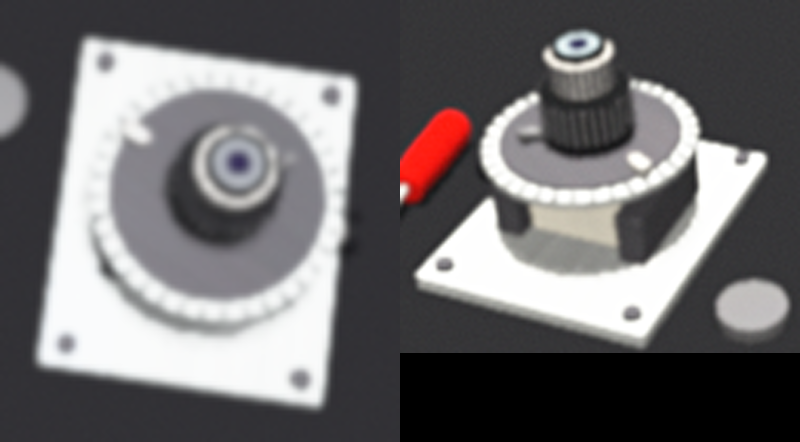

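The crop confirms the aluminium jig with white camera. In the top view, the fin tip is at about (409.6,192.3), the tab at about (373,186.5) and the glass at about (396.8,193.5). In the scene view, the fin tip is at about (209,203), the tab at (248,212) and the glass at (228,174).

```bash
cat > h.py <<'E'
import numpy as np,cv2,pickle
def ray(c,u,v):
    K=np.array([[c["fx"],0,c["cx"]],[0,c["fy"],c["cy"]],[0,0,1]])
    p=cv2.undistortPoints(np.array([[[u,v]]],float),K,np.array([c["k1"],0,0,0.]))[0,0]
    d=c["attitude"]@np.array([p[0],-p[1],-1]); return c["eye"],d
def plane(c,uv,z):
    e,d=ray(c,*uv); return (e+d*(z-e[2])/d[2])
def tri(c1,uv1,c2,uv2):
    A=np.zeros((3,3));b=np.zeros(3);R=[]
    for c,uv in((c1,uv1),(c2,uv2)):
        e,d=ray(c,*uv);d/=np.linalg.norm(d);P=np.eye(3)-np.outer(d,d);A+=P;b+=P@e;R.append((e,P))
    x=np.linalg.solve(A,b); return x,[np.linalg.norm(P@(x-e)) for e,P in R]
E
python3 - <<'E'
from h import *
T=pickle.load(open("pics/top0.pkl","rb"));S=pickle.load(open("pics/scene0.pkl","rb"))
np.set_printoptions(precision=4,suppress=True)
def blob(c,x0,x1,y0,y1):  # glass: bluish
    im=c["image"][y0:y1,x0:x1].astype(int); m=(im[:,:,2]-im[:,:,0]>12)
    ys,xs=np.nonzero(m); return xs.mean()+x0,ys.mean()+y0,m.sum()
gt=blob(T,385,410,182,205);gs=blob(S,215,240,164,185);print(gt,gs)
for n,c,g in(("T",T,gt),("S",S,gs)): print(n,"glass",plane(c,g[:2],.134))
print(tri(T,gt[:2],S,gs[:2]))
# base plate
for n,c,r in(("T",T,(340,435,155,260)),):
    im=c["image"].min(2)[r[2]:r[3],r[0]:r[1]]; m=cv2.morphologyEx((im>170).astype(np.uint8),cv2.MORPH_CLOSE,np.ones((5,5)))
    cs,_=cv2.findContours(m,0,1);k=max(cs,key=cv2.contourArea)
    hull=cv2.convexHull(k)[:,0]+[r[0],r[2]]
    w=np.array([plane(c,p,.012)[:2] for p in hull]).astype(np.float32)*1000
    print(cv2.minAreaRect(w))
ax=tri(T,gt[:2],S,gs[:2])[0]
for n,c,pts in(("T",T,[(409.6,192.3),(375.6,189),(372.5,186.1)]),("S",S,[(209,203.2),(248,212)])):
    for p in pts:
        q=plane(c,p,.079)-ax; print(n,p,np.hypot(q[0],q[1]),np.arctan2(q[1],q[0]))
E
```

```text
(np.float64(396.2105263157895), np.float64(193.10526315789474), np.int64(57)) (np.float64(227.2405063291139), np.float64(173.9367088607595), np.int64(79))
T glass [ 0.5641 -0.1103  0.134 ]
S glass [ 0.5618 -0.1117  0.134 ]
(array([ 0.5639, -0.1104,  0.1353]), [np.float64(0.0004411715094983091), np.float64(0.0004411715094983662)])
((563.4309692382812, -110.48974609375), (151.67132568359375, 180.54232788085938), 77.31661224365234)
T (409.6, 192.3) 0.04062022391257547 -1.246042048430476
T (375.6, 189) 0.040489551109882164 0.9141474011332965
T (372.5, 186.1) 0.049278228832587236 0.880110347139298
S (209, 203.2) 0.03990582052903965 -1.2148693423765813
S (248, 212) 0.050980789434309864 0.9014254291935948
```

Run:
```python
import cv2,numpy as np
a=cv2.imread("pics/top0.png")[175:225,362:424]; b=cv2.imread("pics/scene0.png")[180:230,190:272]
f=lambda i:cv2.resize(cv2.convertScaleAbs(i,alpha=1.2),(400,int(400*i.shape[0]/i.shape[1])),interpolation=cv2.INTER_NEAREST)
a,b=f(a),f(b);h=max(len(a),len(b))
p=lambda i:cv2.copyMakeBorder(i,0,h-len(i),0,0,0)
cv2.imwrite("pics/crop2.png",np.hstack([p(a),p(b)]))
```

```text
(no output)
```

View pics/crop2.png

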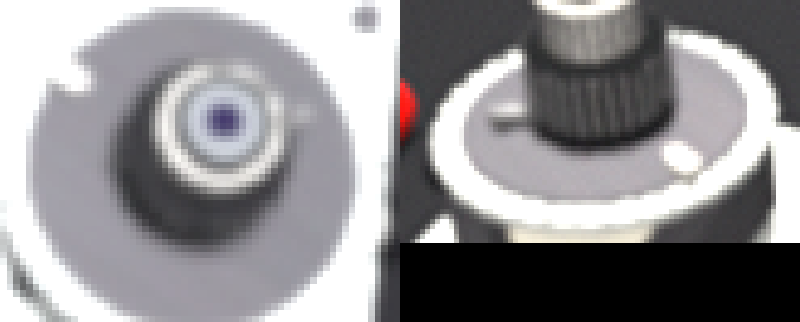

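Run:
```python
from h import *
T=pickle.load(open("pics/top0.pkl","rb"));S=pickle.load(open("pics/scene0.pkl","rb"))
np.set_printoptions(precision=4,suppress=True)
J={"T":(T,(350,435,165,250),[(408.5,192.7),(410.8,192.4)],[(373.6,187.4)]),
   "S":(S,(190,272,178,230),[(211.5,201.9),(208.5,201.9)],[(248,212.8)])}
for n,(c,(x0,x1,y0,y1),fin,tab) in J.items():
    im=c["image"][y0:y1,x0:x1].astype(int); mn=im.min(2)
    white=((mn>185)).astype(np.uint8)
    # boundary of the white ring's inner edge: first white pixel walking outwards from the dial centre
    o=np.array([0.5636,-0.1105]); pts=[]
    th=np.linspace(-np.pi,np.pi,180)
    ys,xs=np.mgrid[y0:y1,x0:x1]
    P=np.array([plane(c,(x,y),.070)[:2] for x,y in zip(xs.ravel(),ys.ravel())]).reshape(*xs.shape,2)-o
    r=np.hypot(P[...,0],P[...,1]);a=np.arctan2(P[...,1],P[...,0])
    for t in th:
        k=(abs(np.angle(np.exp(1j*(a-t))))<.03)&(white>0)&(r>.044)&(r<.062)
        if k.any(): i=r[k].argmin(); pts.append(P[k][i])
    pts=np.array(pts);
    for _ in range(6):
        A=np.c_[2*pts,np.ones(len(pts))];s=np.linalg.lstsq(A,(pts**2).sum(1),rcond=None)[0]
        R=np.sqrt(s[2]+s[:2]@s[:2]);e=np.hypot(*(pts-s[:2]).T)-R;pts=pts[abs(e)<max(.0015,2*e.std())]
    ce=o+s[:2];print(n,"dial",ce,R,e.std(),len(pts))
    for l,q in(("fin",fin),("tab",tab)):
        for p in q:
            d=plane(c,p,.0795)[:2]-ce; print(l,np.hypot(*d),np.arctan2(d[1],d[0]))
```

```text
T dial [ 0.5641 -0.1101] 0.05491517491772608 0.0005846991949693463 172
fin 0.038195790162452566 -1.2526506640184598
fin 0.04297609451885987 -1.2811595692356432
tab 0.04544445032887734 0.9035935551044256
S dial [ 0.5621 -0.1111] 0.05474638463597657 0.000644649310905271 128
fin 0.03532400693981232 -1.2278846159015648
fin 0.040692379106287736 -1.2573078227126984
tab 0.05524402416259239 0.8500741980756462
```

drive_tool:
  offset:
    - [-45.2,57,0]
    - [-45.2,57,0]
    - [-45.2,57,0]
    - [-45.2,57,0]
    - [-45.2,57,0]
    - [-45.2,57,0]
    - [-45.2,57,0]
    - [-45.2,57,0]
    - [-45.2,57,0]
    - [-45.2,57,0]
    - [-45.2,57,0]
    - [-45.2,57,0]
  delta_rot:
    - [0,0,1.2]
    - [0,0,2.4]
    - [0,0,3.6]
    - [0,0,4.8]
    - [0,0,6]
    - [0,0,7.2]
    - [0,0,8.4]
    - [0,0,9.6]
    - [0,0,10.8]
    - [0,0,12]
    - [0,0,13]
    - [0,0,13.75]
  fingers: -1

```text
time: 1.1
tcp_pos: [0.4399, 0.0773, 0.2386]
orientation: [[0.999, 0.044, -0.001], [0.044, -0.999, -0.001], [-0.001, 0.001, -1.0]]
wrist_force: [1.4, 0.7, -0.8]
opening: 0.0884
```

```bash
cat > go.py <<'E'
import sys,numpy as np
from scipy.spatial.transform import Rotation as Ro
from workcell import telemetry
np.set_printoptions(precision=3,suppress=True)
def go(x,y,z,yaw):
    s=telemetry.state();R=s["orientation"];c,n=np.cos(yaw),np.sin(yaw)
    G=np.array([[c,n,0],[n,-c,0],[0,0,-1]])
    print("t",s["time"],"tcp",s["tcp_pos"],"yaw",np.arctan2(R[1,0],R[0,0]),"q",s["q"],"F",s["wrist_force"],"M",s["ft_torque"],"open",s["opening"])
    print("offset",R.T@(np.array([x,y,z])-s["tcp_pos"])*100,"rot",Ro.from_matrix(R.T@G).as_rotvec()/np.radians(5))
go(*map(float,sys.argv[1:]))
E
python3 go.py .5635 -.1105 .16 0.05
```

```text
t 1.1 tcp [0.44  0.077 0.239] yaw 0.04419567027971591 q [-0.089  0.14   1.717 -0.001  1.286 -0.133] F [ 1.36   0.739 -0.845] M [-0.016  0.074  0.021] open 0.08843653966829662
offset [11.521 19.298  7.866] rot [ 0.009  0.008 -0.067]
```

drive_tool:
  offset:
    - [3,5,0]
    - [6,10,0]
    - [9,15,0]
    - [11,18.5,0]
    - [11.52,19.3,0]
    - [11.52,19.3,2.5]
    - [11.52,19.3,5]
    - [11.52,19.3,7.5]
    - [11.52,19.3,7.87]
    - [11.52,19.3,7.87]
    - [11.52,19.3,7.87]
  delta_rot:
    - [0,0,0.5]
    - [0,0,1]
    - [0,0,1.6]
    - [0,0,1.6]
    - [0,0,1.6]
    - [0,0,1.6]
    - [0,0,1.6]
    - [0,0,1.6]
    - [0,0,1.6]
    - [0,0,1.6]
    - [0,0,1.6]

```text
time: 2.02
tcp_pos: [0.5639, -0.1105, 0.1612]
orientation: [[0.995, -0.095, 0.001], [-0.095, -0.995, -0.001], [0.001, 0.001, -1.0]]
wrist_force: [-0.3, 0.1, 0.3]
opening: 0.0881
```

```bash
python3 go.py .5635 -.1105 .083 -0.1
python3 - <<'E'
from workcell import cams
import cv2,numpy as np
a=cams.camera("top")["image"][130:280,310:460,::-1];b=cams.camera("scene")["image"][110:260,150:300,::-1]
cv2.imwrite("pics/near.png",cv2.resize(np.hstack([a,b]),(800,400),interpolation=cv2.INTER_CUBIC))
E
```

```text
t 2.0167 tcp [ 0.564 -0.11   0.161] yaw -0.09508195782099926 q [-0.397  0.488  1.452 -0.001  1.2   -0.301] F [-0.26   0.1    0.263] M [-0.024  0.069  0.022] open 0.08808074866583251
offset [-0.048 -0.004  7.822] rot [ 0.015 -0.009  0.056]
```

View pics/near.png

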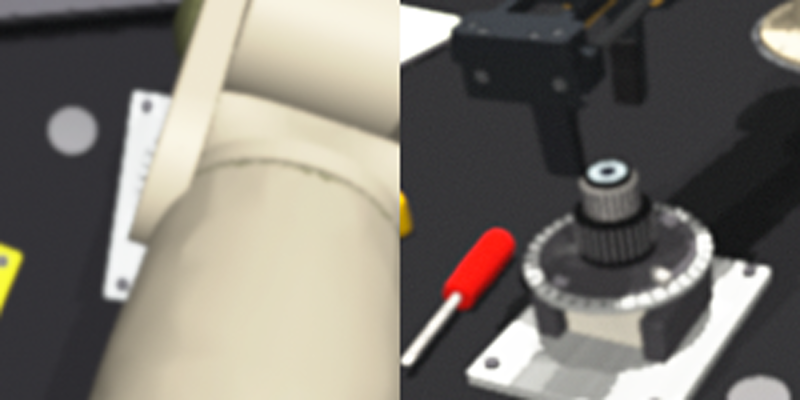

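drive_tool:
  offset:
    - [-0.05,0,2]
    - [-0.05,0,4]
    - [-0.05,0,6]
    - [-0.05,0,7]
    - [-0.05,0,7.6]
    - [-0.05,0,7.8]
    - [-0.05,0,7.8]
    - [-0.05,0,7.8]
  delta_rot:
    - [0,0,0]
    - [0,0,0]
    - [0,0,0]
    - [0,0,0]
    - [0,0,0]
    - [0,0,0]
    - [0,0,0]
    - [0,0,0]

```text
time: 2.78
tcp_pos: [0.5644, -0.1108, 0.0849]
orientation: [[0.995, -0.095, 0.004], [-0.095, -0.995, -0.003], [0.004, 0.002, -1.0]]
wrist_force: [0.3, 0.0, -0.0]
opening: 0.0878
```

drive_tool:
  offset:
    - [0,0,0]
    - [0,0,0]
    - [0,0,0]
    - [0,0,0]
    - [0,0,0]
    - [0,0,0]
    - [0,0,0]
    - [0,0,0]
    - [0,0,0]
    - [0,0,0]
  delta_rot:
    - [0,0,0]
    - [0,0,0]
    - [0,0,0]
    - [0,0,0]
    - [0,0,0]
    - [0,0,0]
    - [0,0,0]
    - [0,0,0]
    - [0,0,0]
    - [0,0,0]
  fingers: 1
  grip_force: 8

```text
time: 3.62
tcp_pos: [0.5645, -0.1109, 0.085]
orientation: [[0.995, -0.095, 0.004], [-0.095, -0.995, -0.003], [0.004, 0.002, -1.0]]
wrist_force: [1.1, 0.1, -0.2]
opening: 0.0538
```

```bash
python3 go.py .5635 -.1105 .083 -0.1
```

```text
t 3.6167 tcp [ 0.565 -0.111  0.085] yaw -0.09492698774499572 q [-0.397  0.579  1.526 -0.001  1.032 -0.301] F [ 1.053  0.088 -0.241] M [-0.076 -0.201  0.05 ] open 0.05375186147885748
offset [-0.108 -0.026  0.195] rot [ 0.027 -0.051  0.058]
```

drive_tool:
  offset:
    - [0,0,0]
    - [0,0,0]
    - [0,0,0]
    - [0,0,0]
    - [0,0,0]
    - [0,0,0]
    - [0,0,0]
    - [0,0,0]
    - [0,0,0]
    - [0,0,0]
    - [0,0,0]
    - [0,0,0]
  delta_rot:
    - [0,0,0]
    - [0,0,-1]
    - [0,0,-2]
    - [0,0,-3]
    - [0,0,-4]
    - [0,0,-5]
    - [0,0,-6]
    - [0,0,-7]
    - [0,0,-8]
    - [0,0,-9]
    - [0,0,-10]
    - [0,0,-10]
  grip_force: 15

```text
time: 4.62
tcp_pos: [0.5654, -0.1105, 0.085]
orientation: [[0.709, 0.705, 0.007], [0.705, -0.709, -0.002], [0.003, 0.006, -1.0]]
wrist_force: [7.2, 0.9, -2.7]
opening: 0.0538
```

```bash
python3 go.py .5645 -.1109 .085 -0.1
python3 - <<'E'
from workcell import cams
import cv2,numpy as np
b=cams.camera("scene")["image"][140:240,170:290,::-1]
cv2.imwrite("pics/turn1.png",cv2.resize(b,(600,500),interpolation=cv2.INTER_CUBIC))
E
```

```text
t 4.6167 tcp [ 0.565 -0.111  0.085] yaw 0.7821713744779031 q [-0.396  0.579  1.526  0.     1.03  -1.179] F [ 7.229  0.853 -2.709] M [ 0.37  -1.163  0.053] open 0.05382464990948048
offset [-0.093 -0.04   0.001] rot [ 0.054 -0.065 10.109]
```

View pics/turn1.png

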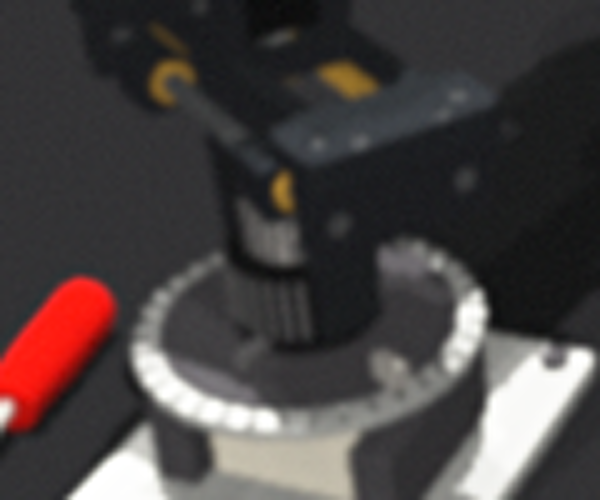

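drive_tool:
  offset:
    - [0,0,0]
    - [0,0,0]
    - [0,0,0]
    - [0,0,0]
    - [0,0,0]
    - [0,0,0]
    - [0,0,0]
    - [0,0,0]
    - [0,0,0]
    - [0,0,0]
    - [0,0,0]
    - [0,0,0]
  delta_rot:
    - [0,0,-1.2]
    - [0,0,-2.4]
    - [0,0,-3.6]
    - [0,0,-4.8]
    - [0,0,-6]
    - [0,0,-7.2]
    - [0,0,-8.4]
    - [0,0,-9.6]
    - [0,0,-10.8]
    - [0,0,-12]
    - [0,0,-12.3]
    - [0,0,-12.3]

```text
time: 5.67
tcp_pos: [0.5657, -0.1094, 0.085]
orientation: [[-0.279, 0.96, 0.007], [0.96, 0.279, -0.0], [-0.002, 0.007, -1.0]]
wrist_force: [5.3, 5.5, 0.7]
opening: 0.0535
```

```bash
python3 go.py .5645 -.1109 .085 2.035
python3 - <<'E'
from workcell import cams
from h import *
c=cams.camera("scene");pickle.dump(c,open("pics/s2.pkl","wb"))
b=c["image"][140:240,170:290,::-1]
cv2.imwrite("pics/turn2.png",cv2.resize(b,(720,600),interpolation=cv2.INTER_CUBIC))
E
```

```text
t 5.6667 tcp [ 0.566 -0.109  0.085] yaw 1.8537348718559505 q [-0.395  0.579  1.526  0.003  1.03  -2.251] F [5.273 5.478 0.729] M [ 1.315 -0.576  0.08 ] open 0.05348410050929129
offset [-0.113 -0.159 -0.004] rot [ 0.076  0.034 -2.077]
```

View pics/turn2.png

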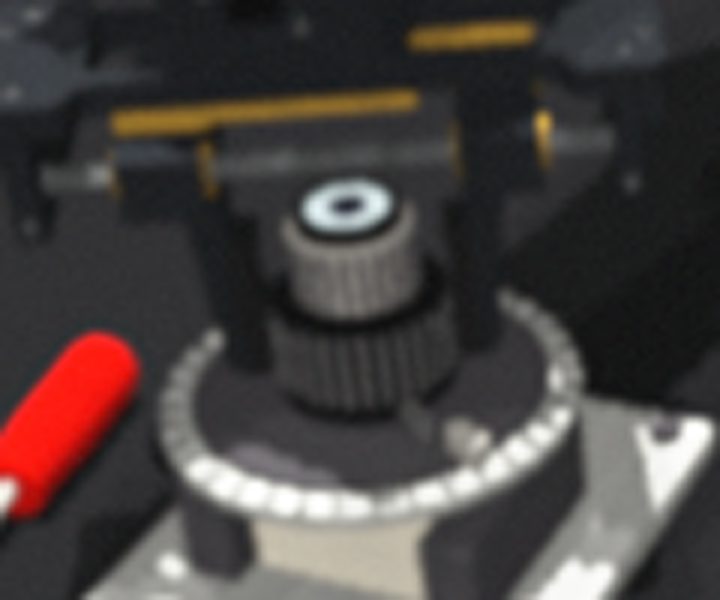

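Run:
```python
from h import *
S=pickle.load(open("pics/scene0.pkl","rb"));c2=pickle.load(open("pics/s2.pkl","rb"))
for p in [(240.7,211.3),(239.2,209.2),(248,213),(244.5,210.5),(252,215)]:
    d=plane(S,p,.0795)[:2]-[.5621,-.1111]; print(p,np.hypot(*d),np.arctan2(d[1],d[0]))
# warm/bright tab against the dark dial: weighted centroid in both pictures
for c in(S,c2):
    g=c["image"][205:219,240:256].min(2).astype(int); print(g)
```

```text
(240.7, 211.3) 0.04348785765743442 0.6859503008941847
(239.2, 209.2) 0.03620811461214951 0.6946287742228645
(248, 213) 0.055692945747645016 0.843911698838224
(244.5, 210.5) 0.04534739168913464 0.8331798491220671
(252, 215) 0.06524725135420642 0.8737807057559283
[[ 41  30  25  33  59 100 131 145 147 148 149 151 150 150 149 150]
 [ 28  26  36  59  89 121 140 146 147 149 149 150 150 152 152 150]
 [ 30  45  70  94 117 138 145 147 146 146 148 149 149 152 151 151]
 [ 67  88 108 127 142 152 155 154 149 147 147 148 149 150 151 152]
 [106 122 134 148 173 193 201 195 174 152 147 146 148 149 150 151]
 [135 142 145 168 210 239 245 243 221 183 160 147 146 148 149 147]
 [146 143 149 172 223 250 254 254 248 234 201 167 149 146 142 144]
 [146 147 144 162 204 242 253 255 254 251 238 194 153 139 148 179]
 [146 148 145 149 171 211 240 251 253 251 240 190 147 144 190 240]
 [146 145 145 144 145 160 191 226 239 232 199 164 159 182 236 255]
 [145 147 145 145 143 137 144 166 180 170 149 172 219 234 243 253]
 [146 145 146 144 141 132 131 136 140 136 151 211 251 250 241 243]
 [145 143 140 139 139 149 166 173 
[... 339 characters left out ...]
  54  58  60  60  61  59  63]
 [ 71  68  60  57  66  77  83  80  71  62  58  61  61  63  65  63]
 [ 76  75  62  68  89 108 115 113  96  77  71  65  62  66  63  62]
 [ 78  76  65  71 105 129 136 134 122 116 112  90  68  60  66  77]
 [ 75  73  62  74 107 133 142 141 143 160 168 129  80  68  94 134]
 [ 70  70  61  70 100 126 136 141 160 187 187 140  90  95 150 203]
 [ 64  61  59  70  94 115 129 140 162 178 165 135 121 145 201 241]
 [ 64  62  64  65  82  99 114 130 148 148 137 152 183 195 216 239]
 [ 63  61  62  61  66  77  98 120 131 132 141 186 230 231 213 216]
 [ 62  61  61  60  66  73 104 137 144 137 169 221 243 241 216 194]
 [ 59  63  68  79 101 117 160 198 194 174 194 236 243 240 211 178]]
```

drive_tool:
  offset:
    - [0,0,0]
    - [0,0,0]
    - [0,0,0]
    - [0,0,0]
    - [0,0,0]
  delta_rot:
    - [0,0,-0.7]
    - [0,0,-1.4]
    - [0,0,-1.9]
    - [0,0,-1.9]
    - [0,0,-1.9]

```text
time: 6.13
tcp_pos: [0.5657, -0.1091, 0.085]
orientation: [[-0.431, 0.902, 0.007], [0.902, 0.431, 0.0], [-0.003, 0.006, -1.0]]
wrist_force: [2.1, 2.9, 0.3]
opening: 0.0538
```

drive_tool:
  offset:
    - [0,0,0]
    - [0,0,0]
    - [0,0,0]
    - [0,0,0]
    - [0,0,0]
    - [0,0,0]
  delta_rot:
    - [0,0,0]
    - [0,0,0]
    - [0,0,0]
    - [0,0,0]
    - [0,0,0]
    - [0,0,0]
  fingers: -1

```text
time: 6.63
tcp_pos: [0.5656, -0.1091, 0.085]
orientation: [[-0.431, 0.902, 0.007], [0.902, 0.431, 0.0], [-0.003, 0.006, -1.0]]
wrist_force: [-1.1, 0.3, 0.1]
opening: 0.0881
```

drive_tool:
  offset:
    - [0,0,-2]
    - [0,0,-5]
    - [0,0,-8]
    - [0,0,-11]
    - [0,0,-14]
    - [4,0,-15]
    - [8,0,-15]
    - [12,0,-15]
    - [16,0,-15]
    - [20,0,-15]
    - [23,0,-15]
    - [23,0,-15]
  delta_rot:
    - [0,0,0]
    - [0,0,0]
    - [0,0,0]
    - [0,0,0]
    - [0,0,0]
    - [0,0,0]
    - [0,0,0]
    - [0,0,0]
    - [0,0,0]
    - [0,0,0]
    - [0,0,0]
    - [0,0,0]

```text
time: 7.63
tcp_pos: [0.4632, 0.1021, 0.2346]
orientation: [[-0.435, 0.9, 0.007], [0.9, 0.435, 0.001], [-0.002, 0.007, -1.0]]
wrist_force: [1.0, -1.2, -0.0]
opening: 0.088
```

```bash
python3 go.py .5650 -.1100 .16 2.02
python3 - <<'E'
from workcell import cams
from h import *
T,S=cams.camera("top"),cams.camera("scene")
pickle.dump((T,S),open("pics/ts3.pkl","wb"))
a=T["image"][170:230,360:430,::-1];b=S["image"][180:240,190:260,::-1]
cv2.imwrite("pics/chk3.png",cv2.resize(np.hstack([a,b]),(800,343),interpolation=cv2.INTER_CUBIC))
E
```

```text
t 7.6333 tcp [0.463 0.102 0.235] yaw 2.0209065668968087 q [-0.032  0.201  1.654  0.001  1.28  -2.053] F [ 0.974 -1.227 -0.048] M [ 0.024 -0.061 -0.009] open 0.08798967804787552
offset [-23.507  -0.11    7.511] rot [0.076 0.023 0.01 ]
```

View pics/chk3.png

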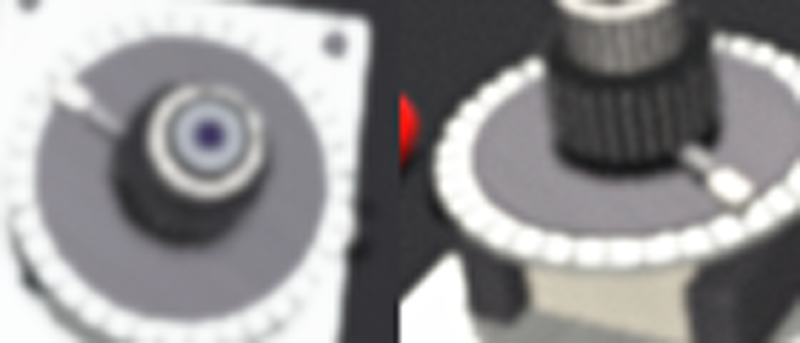

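```bash
cat > ang.py <<'E'
from h import *
def proj(c,P):
    p=(P-c["eye"])@c["attitude"];x=np.c_[p[:,0],-p[:,1]]/-p[:,2:]
    r2=(x**2).sum(1,keepdims=True);x=x*(1+c["k1"]*r2)
    return x*[c["fx"],c["fy"]]+[c["cx"],c["cy"]]
def ang(c,ce,radii,z,lo=.6,hi=1.15):
    th=np.linspace(lo,hi,111);o=[]
    for r in radii:
        P=np.c_[ce[0]+r*np.cos(th),ce[1]+r*np.sin(th),np.full(111,z)];uv=proj(c,P).astype(np.float32)
        g=cv2.remap(c["image"].min(2).astype(np.float32),uv[:,:1],uv[:,1:],cv2.INTER_CUBIC)[:,0]
        w=np.clip(g-np.percentile(g,50)-.4*(g.max()-np.percentile(g,50)),0,None)
        o.append((w*th).sum()/w.sum())
    return np.array(o)
if __name__=="__main__":
    np.set_printoptions(precision=3,suppress=True)
    T,S=pickle.load(open("pics/ts3.pkl","rb"))
    for c,ce in((T,(.5641,-.1101)),(S,(.5621,-.1111))):
        print("fin",ang(c,ce,np.arange(.032,.041,.002),.080),"tab",ang(c,ce,np.arange(.045,.052,.002),.079))
E
python3 ang.py
```

```text
fin [0.901 0.9   0.899 0.893 0.885] tab [0.88  0.882 0.882 0.882]
fin [0.88  0.877 0.879 0.877 0.879] tab [0.888 0.878 0.87  0.866]
```

drive_tool:
  offset:
    - [-4,0,0]
    - [-8,0,0]
    - [-12,0,0]
    - [-16,0,0]
    - [-20,0,0]
    - [-23,-0.1,0]
    - [-23.5,-0.1,1]
    - [-23.5,-0.1,4]
    - [-23.5,-0.1,7]
    - [-23.5,-0.1,7.5]
    - [-23.5,-0.1,7.5]
  delta_rot:
    - [0.08,0.02,0]
    - [0.08,0.02,0]
    - [0.08,0.02,0]
    - [0.08,0.02,0]
    - [0.08,0.02,0]
    - [0.08,0.02,0]
    - [0.08,0.02,0]
    - [0.08,0.02,0]
    - [0.08,0.02,0]
    - [0.08,0.02,0]
    - [0.08,0.02,0]

```text
time: 8.65
tcp_pos: [0.5658, -0.1137, 0.1587]
orientation: [[-0.432, 0.902, -0.003], [0.902, 0.432, -0.0], [0.001, -0.003, -1.0]]
wrist_force: [-0.1, -0.4, 0.6]
opening: 0.0882
```

```bash
python3 go.py .565 -.1098 .1105 2.02
```

```text
t 8.65 tcp [ 0.566 -0.114  0.159] yaw 2.017774093722302 q [-0.401  0.498  1.443 -0.001  1.203 -2.418] F [-0.136 -0.372  0.583] M [0.041 0.007 0.004] open 0.0882435684880037
offset [0.384 0.11  4.825] rot [-0.033 -0.014 -0.025]
```

drive_tool:
  offset:
    - [0.38,0.11,1]
    - [0.38,0.11,2.5]
    - [0.38,0.11,4]
    - [0.38,0.11,4.7]
    - [0.38,0.11,4.8]
    - [0.38,0.11,4.8]
    - [0.38,0.11,4.8]
  delta_rot:
    - [0,0,0]
    - [0,0,0]
    - [0,0,0]
    - [0,0,0]
    - [0,0,0]
    - [0,0,0]
    - [0,0,0]

```text
time: 9.23
tcp_pos: [0.5656, -0.11, 0.1119]
orientation: [[-0.432, 0.902, -0.001], [0.902, 0.432, -0.001], [-0.0, -0.002, -1.0]]
wrist_force: [0.1, -0.2, 0.9]
opening: 0.0881
```

```bash
python3 go.py .565 -.1098 .110 2.02
```

```text
t 9.2333 tcp [ 0.566 -0.11   0.112] yaw 2.017828637448817 q [-0.395  0.548  1.497 -0.001  1.098 -2.412] F [ 0.113 -0.154  0.941] M [0.018 0.066 0.019] open 0.08814162452364177
offset [ 0.042 -0.043  0.195] rot [-0.018  0.003 -0.025]
```

drive_tool:
  offset:
    - [0,0,0]
    - [0,0,0]
    - [0,0,0]
    - [0,0,0]
    - [0,0,0]
    - [0,0,0]
    - [0,0,0]
    - [0,0,0]
    - [0,0,0]
    - [0,0,0]
    - [0,0,0]
    - [0,0,0]
  delta_rot:
    - [0,0,0]
    - [0,0,0]
    - [0,0,0]
    - [0,0,0]
    - [0,0,0]
    - [0,0,0]
    - [0,0,0]
    - [0,0,0]
    - [0,0,0]
    - [0,0,0]
    - [0,0,0]
    - [0,0,0]
  fingers: 1
  grip_force: 20

```text
time: 10.23
tcp_pos: [0.5653, -0.1094, 0.1119]
orientation: [[-0.432, 0.902, -0.002], [0.902, 0.432, 0.0], [0.001, -0.002, -1.0]]
wrist_force: [-2.6, 5.5, 1.9]
opening: 0.0375
```

drive_tool:
  offset:
    - [0,0,0]
    - [0,0,0]
    - [0,0,0]
    - [0,0,0]
    - [0,0,0]
    - [0,0,0]
    - [0,0,0]
    - [0,0,0]
    - [0,0,0]
  delta_rot:
    - [0,0,1.2]
    - [0,0,2.4]
    - [0,0,3.6]
    - [0,0,4.8]
    - [0,0,6]
    - [0,0,7.2]
    - [0,0,8.4]
    - [0,0,9.6]
    - [0,0,9.6]

```text
time: 10.98
tcp_pos: [0.5653, -0.1099, 0.1119]
orientation: [[0.384, 0.923, -0.002], [0.923, -0.384, -0.001], [-0.002, -0.002, -1.0]]
wrist_force: [-1.0, -1.5, 0.8]
opening: 0.0373
```

```bash
python3 go.py .565 -.1098 .112 1.18
```

```text
t 10.9833 tcp [ 0.565 -0.11   0.112] yaw 1.1765178863655432 q [-0.395  0.548  1.497 -0.002  1.098 -1.57 ] F [-1.034 -1.487  0.793] M [-0.156  0.182 -0.06 ] open 0.0373089517002527
offset [-0.003 -0.033 -0.009] rot [-0.018  0.017 -0.04 ]
```

drive_tool:
  offset:
    - [0,0,0]
    - [0,0,0]
    - [0,0,0]
    - [0,0,0]
  delta_rot:
    - [0,0,0.7]
    - [0,0,1.4]
    - [0,0,2]
    - [0,0,2]

```text
time: 11.32
tcp_pos: [0.5653, -0.1101, 0.1119]
orientation: [[0.538, 0.843, -0.002], [0.843, -0.538, -0.001], [-0.002, -0.001, -1.0]]
wrist_force: [-1.2, 0.7, 0.9]
opening: 0.0369
```

```bash
python3 go.py .565 -.1098 .112 1.005
```

```text
t 11.3167 tcp [ 0.565 -0.11   0.112] yaw 1.003174739992082 q [-0.395  0.548  1.497 -0.002  1.098 -1.397] F [-1.185  0.673  0.92 ] M [ 0.06   0.308 -0.023] open 0.03688498310246339
offset [ 0.006 -0.038 -0.007] rot [-0.014  0.023 -0.021]
```

drive_tool:
  offset:
    - [0,0,0]
    - [0,0,0]
    - [0,0,0]
    - [0,0,0]
  delta_rot:
    - [0,0,0.7]
    - [0,0,1.4]
    - [0,0,2]
    - [0,0,2]

```text
time: 11.65
tcp_pos: [0.5655, -0.1103, 0.112]
orientation: [[0.674, 0.739, -0.002], [0.739, -0.674, -0.002], [-0.002, 0.0, -1.0]]
wrist_force: [-1.0, -1.2, -0.0]
opening: 0.0376
```

```bash
python3 go.py .565 -.1098 .112 .83
```

```text
t 11.65 tcp [ 0.565 -0.11   0.112] yaw 0.8314306678855831 q [-0.395  0.548  1.497 -0.003  1.098 -1.225] F [-0.973 -1.225 -0.02 ] M [-0.188  0.037  0.362] open 0.03760505788848624
offset [ 0.009 -0.072 -0.002] rot [0.001 0.028 0.016]
```

drive_tool:
  offset:
    - [0,0,0]
    - [0,0,0]
    - [0,0,0]
    - [0,0,0]
  delta_rot:
    - [0,0,0.6]
    - [0,0,1.2]
    - [0,0,1.2]
    - [0,0,1.2]

```text
time: 11.98
tcp_pos: [0.5657, -0.1107, 0.112]
orientation: [[0.744, 0.668, -0.001], [0.668, -0.744, -0.003], [-0.003, 0.001, -1.0]]
wrist_force: [0.2, -3.0, -0.8]
opening: 0.0377
```

```bash
python3 go.py .565 -.1098 .112 .72
```

```text
t 11.9833 tcp [ 0.566 -0.111  0.112] yaw 0.7311078566854019 q [-0.395  0.548  1.496 -0.003  1.097 -1.125] F [ 0.182 -3.031 -0.8  ] M [-0.384 -0.005  0.363] open 0.037708265567221684
offset [ 0.014 -0.113  0.001] rot [0.015 0.029 0.127]
```

drive_tool:
  offset:
    - [0,0,0]
    - [0,0,0]
    - [0,0,0]
    - [0,0,0]
    - [0,0,0]
    - [0,0,0]
  delta_rot:
    - [0,0,0.8]
    - [0,0,1.6]
    - [0,0,2.4]
    - [0,0,3]
    - [0,0,3.6]
    - [0,0,3.6]

```text
time: 12.48
tcp_pos: [0.5655, -0.1115, 0.1122]
orientation: [[0.914, 0.406, -0.001], [0.406, -0.914, -0.004], [-0.003, 0.003, -1.0]]
wrist_force: [-1.8, -5.1, 2.0]
opening: 0.0371
```

```bash
python3 go.py .565 -.1098 .112 .4
```

```text
t 12.4833 tcp [ 0.566 -0.111  0.112] yaw 0.4183714893577459 q [-0.396  0.548  1.496 -0.005  1.097 -0.812] F [-1.808 -5.061  1.984] M [-0.755  0.411  0.462] open 0.03707696483485837
offset [ 0.022 -0.172  0.018] rot [0.036 0.032 0.211]
```

The moment rose to about 0.4 N m and the grip now slips, after a commanded turn of 1.6 rad against at most 1.5 rad needed. The lock ring is on its stop, so I'll release and check.

drive_tool:
  offset:
    - [0,0,0]
    - [0,0,0]
    - [0,0,0]
    - [0,0,0]
    - [0,0,0]
    - [0,0,0]
    - [0,0,0]
    - [0,0,0]
  delta_rot:
    - [0,0,0]
    - [0,0,0]
    - [0,0,0]
    - [0,0,0]
    - [0,0,0]
    - [0,0,0]
    - [0,0,0]
    - [0,0,0]
  fingers: -1

```text
time: 13.15
tcp_pos: [0.5655, -0.1114, 0.1122]
orientation: [[0.914, 0.406, -0.001], [0.406, -0.914, -0.004], [-0.003, 0.003, -1.0]]
wrist_force: [0.6, 0.5, -0.5]
opening: 0.0873
```

drive_tool:
  offset:
    - [0,0,-2]
    - [0,0,-5]
    - [0,0,-8]
    - [0,0,-11]
    - [0,0,-13]
    - [-1.5,-3,-13]
    - [-3,-6,-13]
    - [-5,-10,-13]
    - [-6,-14,-13]
    - [-7,-18,-13]
    - [-8,-22,-13]
    - [-8,-22,-13]
  delta_rot:
    - [0,0,0]
    - [0,0,0]
    - [0,0,0]
    - [0,0,0]
    - [0,0,0]
    - [0,0,0]
    - [0,0,0]
    - [0,0,0]
    - [0,0,0]
    - [0,0,0]
    - [0,0,0]
    - [0,0,0]

```text
time: 14.15
tcp_pos: [0.3997, 0.0613, 0.242]
orientation: [[0.912, 0.41, -0.002], [0.41, -0.912, -0.003], [-0.003, 0.002, -1.0]]
wrist_force: [0.1, -0.7, 0.1]
opening: 0.088
```

Run:
```python
from workcell import cams
from ang import *
np.set_printoptions(precision=3,suppress=True)
T,S=cams.camera("top"),cams.camera("scene")
for c,ce in((T,(.5641,-.1101)),(S,(.5621,-.1111))):
    print("fin",ang(c,ce,np.arange(.032,.041,.002),.080),"tab",ang(c,ce,np.arange(.045,.052,.002),.079))
a=T["image"][150:250,320:460,::-1];b=S["image"][150:250,150:290,::-1]
cv2.imwrite("pics/chk4.png",cv2.resize(np.hstack([a,b]),(800,286),interpolation=cv2.INTER_CUBIC))
```

```text
fin [0.9   0.899 0.898 0.893 0.884] tab [0.88  0.882 0.882 0.882]
fin [0.88  0.876 0.88  0.879 0.877] tab [0.889 0.878 0.87  0.866]
```

View pics/chk4.png

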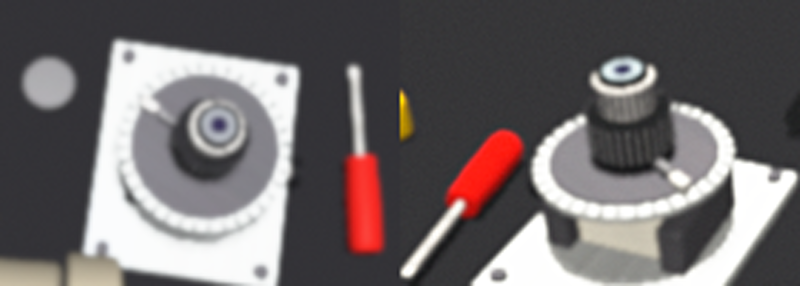

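The fin is still on the tab at crop (165,110) top and (670,175) scene, the cap and screwdriver haven't moved, and the arm is clear.

```bash
python3 -c "
from workcell import arm; print(arm.hand_in())"
```

```text
the job is handed in; nothing more can be done
None
```

The fin is on the index tab and the lock ring is turned clockwise to its stop. I handed the job in at about 14 s of the 64 s allowed, with the gripper open and clear.

- **Focus ring:** I gripped the aluminium jig's focus ring and turned it about 2.12 rad counter-clockwise onto the tab, then let go. That is more than the 0.5–1.9 rad the task gave; I followed what the cameras showed.
- **Fin alignment:** After the lock ring was tightened, the fin tip and tab agreed to about 0.01 rad in both cameras. Nearer the ring the top camera read the fin up to about 0.02 rad past the tab. The fin readings had not changed from before tightening.
- **Lock ring:** Between about 1.0 and 1.2 rad of turn, the moment rose to about 0.36 N m against 0.08 N m ring friction. I kept turning to 1.6 rad commanded and the grip slipped, which is how I know it is at the stop. The stop is inferred from that moment; I did not check the lock angle in the images.
- **Forces and surroundings:** The wrist readings stayed under 10 N, and the fingers closed round the ring without being set on the glass. The last picture shows the cap and screwdriver where they lay.

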